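Refit the three-winged rotor in the herb mill

TASK

Put the orange three-winged rotor back into the herb mill on the counter: turn it so that its three wings line up with the three gaps in the mill's toothed crown, push it down until it is fully home on the mill's floor, and let go. Leave the yellow four-winged rotor where it is; it does not fit this mill.

Things in the scene. Friction and masses are not known exactly. Their poses are not given: they have to be found in the camera images.
- rotor: Orange rotor, about 160 g, standing on the counter. Three wings 120 deg apart, 10 mm wide, 14 mm high, reaching 45 mm from the axis; hub 32 mm in diameter, 22 mm high; steel neck; black round knob 28 mm in diameter, 46 to 80 mm up (held about 64 mm up, fingers clear the mill's teeth). Origin: centre of underside; z up, x along one wing (wings are alike).
- mill: Herb mill, fixed: round white base 144 mm wide with a dial. Its black floor is 60 mm above the counter; on it three aluminium teeth rise to 90 mm, 24 to 63 mm from the axis, leaving a Y of three gaps 120 deg apart, open above and outward, parallel walls 30 mm apart. Rotor home: underside on the floor. Origin: on the axis at counter level; z up, x along the middle of one gap (gaps are alike).
- plate_top (a point): Centre of the top of the mill's grey drive plate, 42 mm in diameter, on the mill's axis amid the teeth, 73 to 76 mm above the counter at first. It slides straight down under a steady push of about 9 N (the rotor's weight is not enough) until level with the black floor, and stays down.
- spare: Yellow rotor with four wings 90 deg apart, otherwise like the orange one (wings reach 45 mm, black knob, 80 mm high), standing on the counter. Belongs to another machine; to be left alone. Origin: centre of underside; z up, x along one wing.
Mind the look-alikes: they are no part of the job. Of the things like the rotor, leave any that is pink, purple or red; of the rest the larger one is meant.

How it is judged:
At the end, for the whole second after the job is handed in: The three-winged rotor is home in the mill: its axis within 15 mm of the mill's axis, its underside no more than 6 mm above the mill's floor (66 mm above the counter), upright within 7 degrees (0.12 rad), released and at rest; the four-winged rotor stands within 30 mm of where it was (horizontal distance between rotor and mill below 0.015 m and z of rotor in the frame of mill between 0.05 and 0.066 m and angle between rotor's own z axis and vertical below 0.12 rad and linear speed of rotor below 0.02 m/s and distance of spare from where it was at the start of the episode below 0.03 m); the robot touches nothing.
It fails at once if the four-winged rotor is moved by more than 30 mm (distance of spare from where it was at the start of the episode above 0.03 m).
It also fails if it takes over 35 s, if anything falls off the work surface, if the arm or the gripper's body presses on something with over 40 N, if the wrist force passes 120 N, or if a joint passes its speed limit or range.

ROBOT

A 6-joint arm with a two-finger parallel gripper is mounted at the origin on the work surface. World frame = base frame: x ahead of the robot, y to its left, z up, the work surface at z = 0. Lengths are in m, angles in rad, forces in N, time in s.
With the tool pointing down it reaches from about 0.35 to 0.975 m from the base axis. Payload 17.4 kg.
Tool frame: the origin (TCP) lies on the front face of the gripper's body, between the roots of the fingers; the fingertips stand 73 mm ahead of it and the grasp point (between the pads) lies 54 mm ahead of it; z points along the fingers, y is the line along which they close (so a half turn about z gives the same grasp; the last joint's range is limited). The gripper opens to 85 mm and grips with 20 to 120 N. Pads are 22 mm wide; open, the fingers measure 114 mm over their backs; the gripper's body (76 mm by 85 mm) begins 54 mm behind the grasp point. The pads swing forward as they close: fully open they stand 13 mm farther back than shut.
Start: joints at [1.265, 0.116, 1.442, -0, 1.584, -0.038], TCP at [0.179, 0.651, 0.304] pointing down, gripper open.
Joint ranges: [-2.83, 2.83], [-0.83, 2.19], [0.07, 2.5], [-1.14, 4.28], [0.01, 3], [-2.97, 2.97]. Speed limits (rad/s): [1.89, 1.89, 2.22, 3.14, 3.14, 3.14].

INTERFACE

Orientations are given as a unit quaternion [w, x, y, z].
In Python, from station import ctrl gives the robot as it stands. Calls block until the motion is done:
- ctrl.goto(position, orientation): joint-space move of the TCP to a pose.
- ctrl.movel(position, attitude=None, feed=0.15, guard=None): straight line of the TCP; attitude=None keeps the orientation; feed is the mean speed in m/s. With guard (N) it stops when the force on the tool has changed by that much, and returns True; else False.
- ctrl.goto_joints(angles): joint-space move.
- ctrl.grip(opening, f_grip=None): finger opening in m; f_grip is the grip in N (None keeps the last); returns when the fingers have stopped.
- ctrl.pause(seconds).
- ctrl.ik(position, orientation): joint angles nearest the present ones, or None.
- ctrl.get_state(): the state.
- ctrl.get_image(name): name is "scene" or "top" or "wrist"; returns the picture (480x640x3 uint8, red, green, blue); there is no depth.
- ctrl.camera_model(name): a dict with "fx", "fy", "cx", "cy" (pixels), "rvec" (rotation vector, rad) and "tvec" (3), from world to camera coordinates, as OpenCV has them. Camera axes: x right, y down, z forward; pixel columns grow to the right and rows downward; lengths in m; the calibration is good to about 2 mm. A picture is of the moment at which its call begins: read the wrist's pose just before it. camera_model takes no time and is no camera call; for the wrist camera it gives the pose at the moment of the call.
A pose or a line that the arm cannot do raises ctrl.Unreachable and nothing moves.
- ctrl.job_done(): hands the job in; it is judged then, once.
The state is a dict: "t": time; "joints": joint angles; "joint_velocities": joint speeds; "tau": joint torques, N m; "tool_pos": TCP position; "eef_rot": TCP orientation; "contact_force": force on the tool from outside, world axes, zero at the start; "wrist_torque": the same for the moment, N m; "grip_width": finger opening in m; "grip_force": force on a finger pad.
Only numpy, scipy, OpenCV 4.12 (cv2) and the standard library are available. Lean on these libraries where they do the work, as an engineer would, in place of code of your own. Each camera call takes 0.05 s, during which the arm holds its last target. There are 200 camera calls.

## Working session

There is one attempt and no reset: what is moved stays moved. The work goes in short steps, each a Python script; the robot and the scene stay as the last script left them, time stands still between calls to the robot, and variables do not carry over. Pictures are saved under pics/ and viewed, at most 10 in all, crops included, and the job is handed in when it is done.

```bash
mkdir -p pics; cat > h.py <<'E'
import numpy as np, cv2
from station import ctrl
def cam(n):
    m=ctrl.camera_model(n); K=np.array([[m['fx'],0,m['cx']],[0,m['fy'],m['cy']],[0,0,1.]])
    R=cv2.Rodrigues(np.array(m['rvec'],float))[0]; return K,R,np.array(m['tvec'],float).ravel()
def ray(c,uv,z):
    K,R,t=c; d=R.T@np.linalg.inv(K)@np.array([uv[0],uv[1],1.]); o=-R.T@t
    return o+d*(z-o[2])/d[2]
def proj(c,p):
    K,R,t=c; q=K@(R@np.array(p)+t); return q[:2]/q[2]
def snap(n):
    c=cam(n); im=ctrl.get_image(n); return c,im
def save(im,f): cv2.imwrite('pics/'+f,cv2.cvtColor(im,cv2.COLOR_RGB2BGR))
E
python3 - <<'E'
from h import *
a=[]
for n in ['top','scene']:
    c,im=snap(n); np.savez(n,im=im); save(im,n+'.png'); print(n,-c[1].T@c[2], c[0][0,0])
E
```

```text
top [0.41276055 0.04276793 0.92170356] 444.23185488588723
scene [1.03877514 0.24569738 0.43544241] 461.7439994603847
```

View pics/top.png

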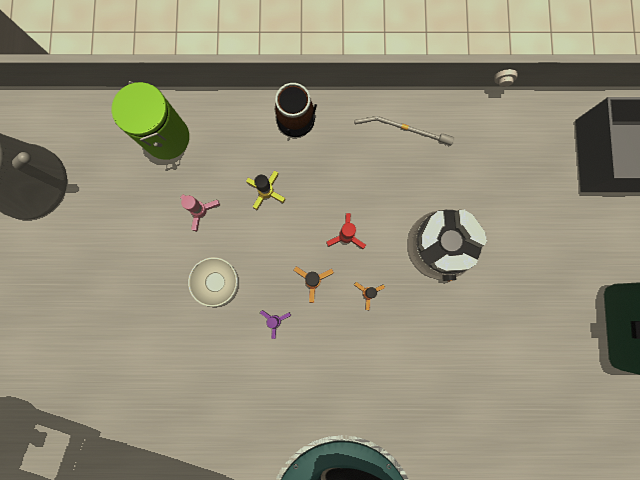

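View pics/scene.png

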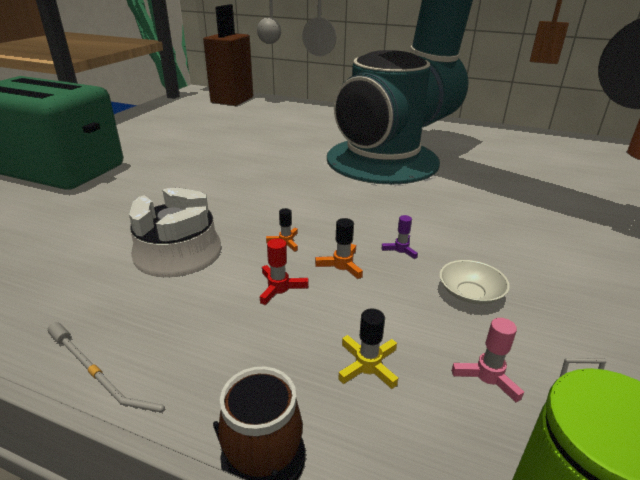

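Candidates (top view): orange at (312,281), smaller orange at (370,293), red at (347,233), pink at (195,207), purple at (274,322), and the yellow four-winged spare at (264,187). The colour rule excludes red, pink and purple. Of the two orange rotors, the larger at (312,281) is meant. The mill is at (452,240). I'll confirm this in a crop and measure.

```bash
cat > m.py <<'E'
from h import *
c=cam('top'); im=np.load('top.npz')['im']; hsv=cv2.cvtColor(im,cv2.COLOR_RGB2HSV)
m=cv2.inRange(hsv,(8,150,90),(19,255,255))
n,l,s,ce=cv2.connectedComponentsWithStats(m)
def phase3(P,o,w=1): # direction of one of three lobes
    d=P-o; return np.angle(np.sum(w*np.exp(3j*np.arctan2(d[:,1],d[:,0]))))/3
for x0,x1,y0,y1 in [(285,341,255,310),(350,392,272,315)]:
    v,u=np.nonzero(m[y0:y1,x0:x1]); P=np.array([ray(c,(a+x0,b+y0),.014)[:2] for a,b in zip(u,v)])
    o,r=cv2.minEnclosingCircle(P.astype(np.float32)); o=np.array(o)
    far=np.linalg.norm(P-o,axis=1)>.5*r
    print('rotor',len(P),o,r,np.degrees(phase3(P[far],o)), 'knobtop px',proj(c,[*o,.08]))
# mill: plate disc (grey) centre then tooth tops
g=cv2.cvtColor(im,cv2.COLOR_RGB2GRAY)
o=ray(c,(452,240),.0745)[:2]
print('mill',o)
th=np.radians(np.arange(360))
for r in (.035,.045,.055):
    val=np.array([g[int(round(q[1])),int(round(q[0]))] for q in (proj(c,[o[0]+r*np.cos(a),o[1]+r*np.sin(a),.09]) for a in th)])
    dk=val<110; print(r,dk.sum(),'gap dir',np.degrees(np.angle(np.sum(np.exp(3j*th[dk])))/3))
K=cv2.resize(im[250:320,280:400],None,fx=5,fy=5,interpolation=2)
M=cv2.resize(im[195:295,400:500],(350,350),interpolation=2); save(np.hstack([cv2.resize(K,(440,350),interpolation=2) if 0 else K[:, :440],M]),'crop.png')
E
python3 m.py
```

```text
rotor 213 [0.451157   0.05821538] 0.04428482428193092 56.214760868349956 knobtop px [311.88514974 278.71294022]
rotor 130 [ 0.42571154 -0.05510705] 0.03325312212109566 54.30994356626518 knobtop px [371.99871709 292.1957886 ]
mill [ 0.52557829 -0.21124876]
0.035 149 gap dir 3.994389231959955
0.045 118 gap dir 3.5097399384539645
0.055 67 gap dir 3.6889362395476737
```

View pics/crop.png

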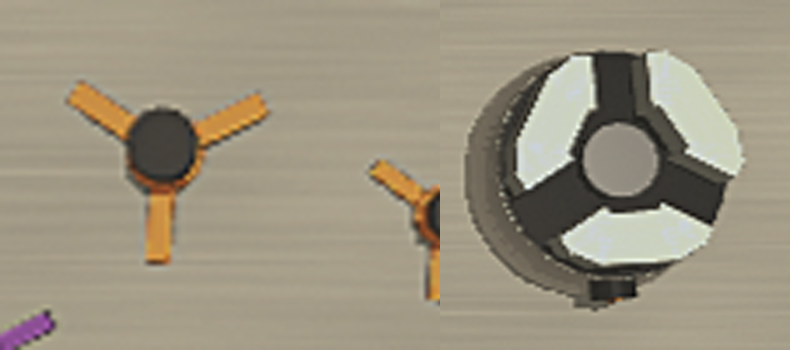

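The crop confirms the large orange rotor: 44 mm reach against 33 mm for the small one, with a black knob and three wings. The mill's gaps are clear. Now I'll grasp.

```bash
cat >> h.py <<'E'
from scipy.spatial.transform import Rotation as Ro
def down(deg):
    q=(Ro.from_euler('z',deg,degrees=True)*Ro.from_euler('x',180,degrees=True)).as_quat(); return [float(q[3]),*map(float,q[:3])]
E
python3 - <<'E'
from h import *
s=ctrl.get_state(); print(s['t'],s['eef_rot'])
r=[.4512,.0582]; mi=[.5256,-.2112]; D=3.7-56.2
best=None
for a in range(-180,180,15):
    q1=ctrl.ik([*r,.2],down(a)); q2=ctrl.ik([*mi,.25],down(a+D))
    if q1 is None or q2 is None: continue
    j=max(abs(q1[5]),abs(q2[5]))+.3*abs(q1[5]-s['joints'][5])
    if best is None or j<best[0]: best=(j,a,q1[5],q2[5])
print(best); a=best[1]
ctrl.goto([*r,.22],down(a))
ctrl.movel([*r,.118],feed=.12,guard=15)
w=ctrl.grip(.0,60); s=ctrl.get_state(); print(s['tool_pos'],s['grip_width'],s['grip_force'],s['t'])
ctrl.movel([*r,.27],feed=.15)
s=ctrl.get_state(); print(s['grip_width'],s['contact_force'],s['t'])
c,im=snap('scene'); save(im,'s2.png'); c,i2=snap('wrist'); save(i2,'w2.png'); save(np.hstack([cv2.resize(im,(400,300)),cv2.resize(i2,(400,300))]),'both.png')
open('a.txt','w').write(str(a))
E
```

```text
0.1 [-1.02887036e-04  1.33487808e-01  9.91050331e-01 -4.85333287e-04]
(np.float64(0.27292375419895487), 105, np.float64(-0.18959932688896064), np.float64(0.22738576104149955))
[0.45135343 0.05823826 0.11835314] 0.026263324213155467 58.826252818107605 4.0167
0.026225481272674826 [ 0.79604226  0.02679717 -2.38784446] 5.1833
```

View pics/both.png

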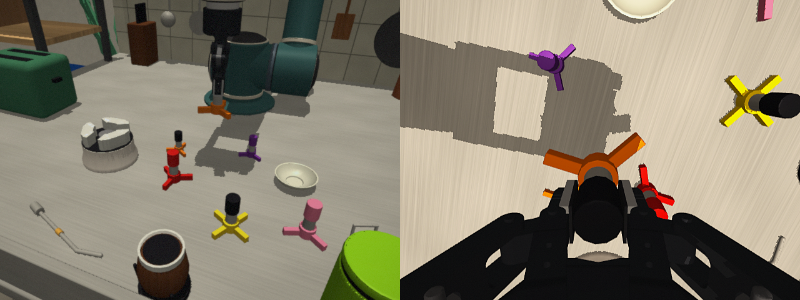

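The rotor is held by its knob, with two wings visible in the wrist view at about (560,160) and (620,148) in the composite. Next I'll move over the mill and check the in-hand angle.

```bash
cat > hov.py <<'E'
from h import *
a=int(open('a.txt').read()); mi=[.5256,-.2112]
ctrl.goto([*mi,.118+.105],down(a+3.7-56.2))
s=ctrl.get_state(); tp=np.array(s['tool_pos'])
c,im=snap('wrist'); m=cv2.inRange(cv2.cvtColor(im,cv2.COLOR_RGB2HSV),(5,150,60),(19,255,255))
n,l,st,_=cv2.connectedComponentsWithStats(m); k=1+np.argmax(st[1:,4])
v,u=np.nonzero(l==k); P=np.array([ray(c,p,tp[2]-.118+.014)[:2] for p in zip(u,v)])-tp[:2]
r=np.hypot(*P.T); th=np.degrees(np.arctan2(P[:,1],P[:,0])); f=r>.028
h,_=np.histogram(th[f],36,(-180,180)); print(tp,s['t'],r.max()); print([(i*10-180,x) for i,x in enumerate(h) if x])
ph=np.degrees(np.angle(np.exp(3j*np.radians(th[f])).sum()))/3; print('phase',ph)
ct,it=snap('top'); A=it[180:300,380:520]; save(np.hstack([cv2.resize(A,(400,343),interpolation=2),cv2.resize(im,(400,343))]),'hov.png')
E
python3 hov.py
```

```text
[ 0.52568658 -0.21027855  0.22325479] 6.375 0.04541296265233699
[(-10, np.int64(193)), (0, np.int64(221)), (10, np.int64(292)), (100, np.int64(51)), (110, np.int64(388)), (120, np.int64(403)), (130, np.int64(50))]
phase 2.759008805143022
```

View pics/hov.png

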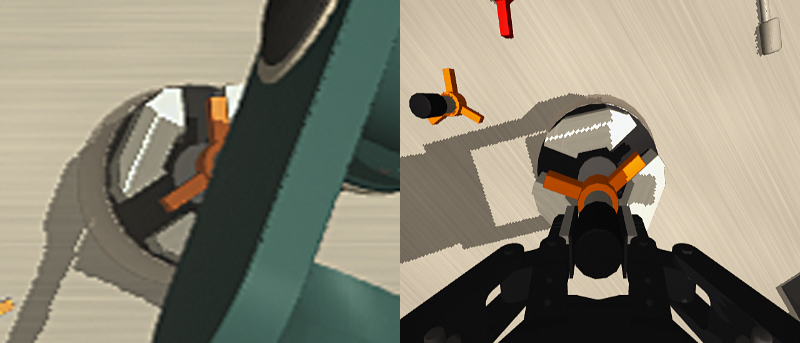

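The wings are above their gaps at an in-hand angle of 2.8° against a gap at 3.7°. Now I'll descend with a guard.

```bash
python3 - <<'E'
from h import *
mi=[.5256,-.2112]
g=ctrl.movel([*mi,.118+.080],feed=.08,guard=8); s=ctrl.get_state(); print(g,s['tool_pos'],s['contact_force'],s['t'])
if not g:
    g=ctrl.movel([*mi,.118+.054],feed=.03,guard=35); s=ctrl.get_state(); print(g,s['tool_pos'],s['contact_force'],s['wrist_torque'],s['grip_width'],s['t'])
c,im=snap('scene'); save(cv2.resize(im[100:320,60:380],(640,440),interpolation=2),'d.png')
E
```

```text
False [ 0.52545711 -0.21102145  0.19739922] [-0.12417727 -0.78380507 -1.55647955] 6.9333
True [ 0.52621372 -0.21129763  0.17836101] [0.12554892 0.67060951 7.52792016] [ 0.12950972  0.27444887 -0.05813892] 0.026640827583302065 7.625
```

View pics/d.png

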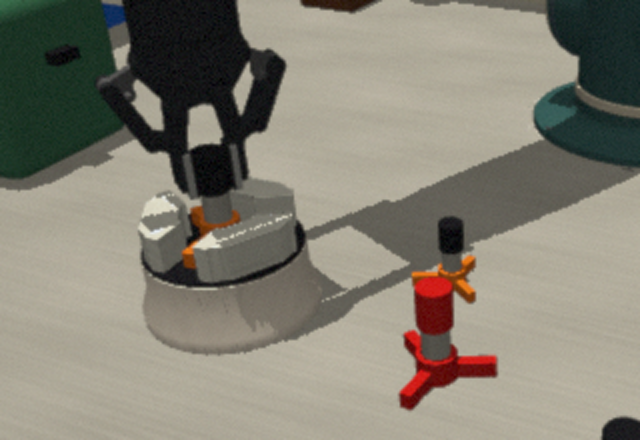

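The rotor is down between the teeth: the guard tripped at an underside height of about 60 mm, which is floor level. I'll release, retreat and verify.

```bash
python3 - <<'E'
from h import *
mi=[.5256,-.2112]
ctrl.grip(.07); ctrl.movel([*mi,.30],feed=.15); ctrl.goto([.40,.05,.32],down(60))
s=ctrl.get_state(); print(s['t'],s['contact_force'])
def knob(n,box):
    c,im=snap(n); x0,x1,y0,y1=box; return c,im
cs,i1=snap('scene'); ct,i2=snap('top')
save(np.hstack([cv2.resize(i1[150:290,100:250],(400,373),interpolation=2),cv2.resize(i2[190:290,400:500],(373,373),interpolation=2)]),'e.png')
for z in (.14,.146,.152): print(z,'scene',proj(cs,[*mi,z])-[100,150],'top',proj(ct,[*mi,z])-[400,190])
E
```

```text
10.25 [-0.24418003  0.17697604 -0.09896574]
0.14 scene [63.79274925 24.79367622] top [62.82857474 45.11957158]
0.146 scene [63.13185256 21.14948917] top [63.912853   44.63316241]
0.152 scene [62.46485049 17.47163702] top [65.01372751 44.13930814]
```

View pics/e.png

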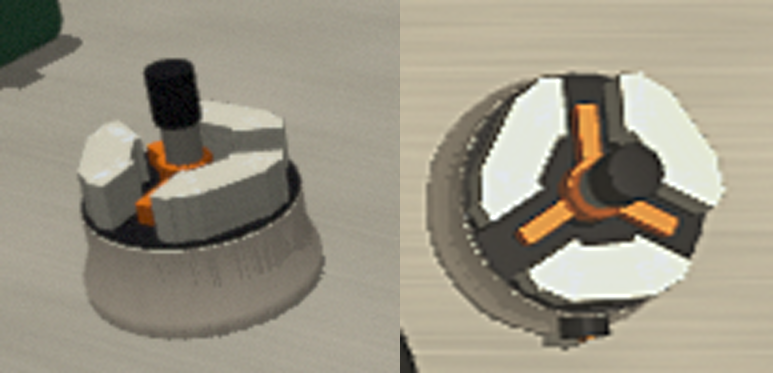

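The knob-top centre is at crop pixels (63,25.5) in the scene view and (63,46) in the top view. Both match a knob top at 140 mm, so the rotor is home and upright, and the wings sit in the gaps. The spare was not touched.

```bash
python3 -c "
from station import ctrl
print(ctrl.job_done())"
```

```text
the job is handed in; nothing more can be done
None
```

The orange three-winged rotor is home on the mill's floor and released, the yellow one was left alone, and the job was handed in after about 10 s of robot time.

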